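# Find and mark the balance point of a loaded counterweight bar

### The arm

A 6-joint arm with a two-finger parallel gripper is mounted at the origin on a cart in front of the work surface, level with it; the furniture and walls round the work are solid. World frame = base frame: x ahead of the robot, y to its left, z up, the work surface at z = 0. Lengths are in m, angles in rad, forces in N, time in s.
With the tool pointing down it reaches from about 0.35 to 0.8 m from the base axis. Payload 7.3 kg.
Tool frame: the origin (TCP) lies at the very end of the fingers, on their centre line; the grasp point (between the pads) lies 19 mm behind it; z points along the fingers, y is the line along which they close (so a half turn about z gives the same grasp; the last joint's range is limited). The gripper opens to 85 mm and grips with 20 to 120 N. Pads are 22 mm wide; open, the fingers measure 114 mm over their backs; the gripper's body (76 mm by 85 mm) begins 54 mm behind the grasp point. The pads swing forward as they close: fully open they stand 13 mm farther back than shut.
Start: joints at [1.037, 0.342, 1.524, -0, 1.275, -0.146], TCP at [0.199, 0.486, 0.231] pointing down, gripper open.
Joint ranges: [-2.53, 2.53], [-0.77, 2.02], [0.04, 2.7], [-1, 4.14], [0.28, 2.66], [-3.11, 3.11]. Speed limits (rad/s): [2.57, 2.57, 3.14, 3.14, 3.14, 3.14].

### API

Orientations are given as a unit quaternion [x, y, z, w].
In Python, from cell import state, capture, finish_job gives the robot as it stands. The module is installed in compiled form; this text tells all that it offers.
- The arm moves only by the tool move_arm, never from a script. Its argument "motion" is a list of rows, each an object with "delta_pos": the shift along the tool's x, y, z in m, a list of three; "turn": the turn, a rotation vector about the tool's x, y, z in degrees, a list of three; "hand": the finger opening in m, from 0 to 0.0854. In form: [{"delta_pos": [x, y, z], "turn": [ax, ay, az], "hand": hand}, ...]. A call has exactly 5 rows; each row shifts and turns the commanded pose from where the row before left it, along the tool's axes as they then stand; what a row does not reach is not made up. A row lasts 1/8 s, in which the tool goes at most 62.5 mm and 10.7 degrees, less where a joint would pass 70% of its speed; a pose out of reach is approached as far as the arm can. A call is refused whole if a number of a shift passes 0.0625 or a number of a turn 10.7, either way. A call with a gripper value outside its range is refused whole. The fingers move at their own pace and stop on an object; "grip_force" is the grip in N (left out, the last holds). Time passes only in rows, so rows that do not move let the fingers close, or fill a call up. It gives the time, the measured TCP pose, the force, the opening and the grip force at its end, in the units of the state.
- state(): the state, without advancing time (a new reading comes with each control period).
- capture(name): name is "side" or "top" or "wrist"; returns a dict with "pixels" (420x560x3 uint8, blue, green, red), "fx", "fy", "cx", "cy" (pixels), "cam_to_world" (4x4, takes a point from camera to world coordinates). Camera axes: x right, y down, z forward; pixel columns grow to the right and rows downward; lengths in m; the calibration is good to about 2 mm. A picture is of the moment at which its call begins. There is no depth.
- finish_job(): hands the job in; it is judged then, once.
The state is a dict: "clock": time; "joint_positions": joint angles; "joint_velocities": joint speeds; "tau": joint torques, N m; "eef_pos": TCP position; "tcp_rot": TCP orientation; "contact_force": force on the tool from outside, world axes, zero at the start; "moment": the same for the moment, N m; "gripper_width": finger opening in m; "finger_force": force on a finger pad.
Only numpy, scipy, OpenCV 4.12 (cv2) and the standard library are available. Lean on these libraries where they do the work, as an engineer would, in place of code of your own. Each camera call takes 0.05 s, during which the arm holds its last target. There are 200 camera calls.

### The job

Find the balance point of the counterweight bar: push it by its rear end, gently and without gripping or lifting it, along the stand across the fulcrum edge until it tips onto the catch by its own weight when your fingers are off it, and stop there, with the balance point no more than about 5 mm past the edge. Then mark that point: pick up the brass rider and set it astride the bar right over the fulcrum edge (within 5 mm), without shifting or pressing hard on the bar, and let go. Leave the things lying around where they are.

Things in the scene. Friction and masses are not known exactly. Their poses are not given: they have to be found in the camera images.
- stand: balancing stand fixed to the bench: wooden base board 290 x 80 x 15 mm (x = -150 to +140) with rear rest, guide pins, fulcrum and catch. Origin on the bench under the fulcrum edge; x = sliding direction (rear rest to catch), z up. Pairs of guide pins 6 mm thick, tops 75 mm above the bench, at x = -115 and -50 mm keep the bar straight, 2 mm play either side
- fulcrum: steel wedge across the stand whose rounded edge (radius 2.5 mm) carries the bar, edge 60 mm above the bench; origin and axes the same as the stand's (on the bench under the edge)
- rear_rest: wooden cross piece 115 mm behind the fulcrum, top 60 mm above the bench (level with the fulcrum edge); origin on the bench under its top
- catch: wooden cross piece 100 mm ahead of the fulcrum, top 54 mm above the bench (6 mm lower than the edge); a tipped bar comes to rest on it, sloping down about 0.06 rad; origin on the bench under its top
- bar: counterweight bar: aluminium box section 320 x 25 x 20 mm, black end plugs, 0.5 kg, lying on rear rest and fulcrum, underside 60 mm and top 80 mm above the bench. Origin at its middle, half-way up; x along it towards the catch. Ballast is hidden inside: the balance point lies anywhere within 25 mm of the middle, either way, and starts behind the fulcrum
- bar_rear (a point): centre of the bar's rear end face (the end to push on), about 10 mm higher when tipped. It clings by friction to a finger that pushes on it, so the bar tips only once the finger is drawn back, and takes up to half a second
- bar_front (a point): centre of the bar's front end face, about 10 mm lower when tipped
- rider_center (a point): centre (half-way up, 26 mm above its feet) of the brass rider, 40 g, on the bench: a saddle 18 mm (x) by 39 mm (y); two 14 mm long legs beside a 29 mm gap, open along x, that fits over the bar. On top a square stem 14 x 14 mm, 20 to 52 mm above the feet, to grip it by. Set on the bar its feet are 14 mm below the bar's top. z up
- sanding_block: sanding block, wood over red-brown, 52 x 91 x 29 mm, bystander, origin under its centre
- carver_mallet: round wooden mallet 69 mm wide, 202 mm tall, standing, bystander, origin under its centre
- pencil: flat pencil 12 x 173 x 8 mm, bystander, origin under its centre
- tape_roll: roll of tape 68 mm across, 19 mm high, bystander, origin under its centre

How it is judged:
On the way:
1. with the rider not yet taken to it, the bar, untouched by the robot, has tipped off the rear rest and lies lightly on the catch (load under 0.33 N: balance point at most about 7 mm past the edge) (contact force between bar and catch between 0.01 and 0.33 N and contact force between bar and rear_rest below 0.01 N and contact force between bar and the fingers below 0.01 N and contact force between bar and the arm below 0.01 N and contact force between bar and fulcrum above 1 N and distance of rider_center from where it was at the start of the episode below 0.1 m), for 0.2 s.
At the end, for the whole second after the job is handed in: The bar lies on the fulcrum and, tipped by its own weight, lightly on the catch (under 0.33 N: balance point at most about 7 mm past the edge), off the rear rest; the rider sits fully down astride it within 5 mm of the fulcrum edge; robot clear, all at rest (contact force between bar and catch between 0.01 and 0.33 N and contact force between bar and rear_rest below 0.01 N and contact force between bar and the fingers below 0.01 N and contact force between bar and the arm below 0.01 N and x of rider_center in the frame of stand between -0.005 and 0.005 m and z of rider_center in the frame of stand between 0.086 and 0.097 m and y of rider_center in the frame of stand between -0.006 and 0.006 m and angle between rider_center's own z axis and vertical below 0.15 rad and angle between the x axis of rider_center and the x axis of bar, either way round below 0.2 rad and contact force between bar and fulcrum above 1 N and linear speed of bar below 0.01 m/s); the robot touches nothing.
It fails at once if the bar is pushed or gripped with more than 15 N (contact force between bar and the fingers above 15 N).
It fails at once if the bar is pressed onto the fulcrum with more than 20 N (contact force between bar and fulcrum above 20 N).
It fails at once if the bar is lifted off the stand (z of bar in the frame of stand above 0.08 m).
It fails at once if a bystander (sanding block, mallet, pencil or tape roll) is moved more than 20 mm (distance of any of sanding_block, carver_mallet, pencil, tape_roll from where it was at the start of the episode above 0.02 m).
It also fails if it takes over 72 s, if anything falls off the work surface, if the arm or the gripper's body presses on something with over 40 N, if the wrist force passes 120 N, or if a joint passes its speed limit or range.

## Working session

There is one attempt and no reset: what is moved stays moved. The work goes in short steps, Python scripts to look and compute and a tool call to move; the robot and the scene stay as the last step left them, time stands still between calls to the robot, and variables do not carry over. Pictures are saved under pics/ and viewed, at most 10 in all, crops included, and the job is handed in when it is done.

Besides the shell and the picture viewer there is one more tool, called by a JSON object that holds its "method" and its "body". move_arm: Moves the arm, as the interface text tells. Its arguments: {"type":"object","properties":{"motion":{"type":"array"},"grip_force":{"type":"number"}},"required":["motion"]}

```bash
mkdir -p pics
cat > h.py <<'E'
import numpy as np, cv2, json
from cell import state, capture, finish_job
def snap(n,f):
    c=capture(n); cv2.imwrite('pics/'+f+'.png',c['pixels'])
    np.savez('pics/'+f+'.npz',fx=c['fx'],fy=c['fy'],cx=c['cx'],cy=c['cy'],T=np.array(c['cam_to_world']))
    return c
def pix(f,u,v,z):
    c=np.load('pics/'+f+'.npz');T=c['T']
    d=T[:3,:3]@np.array([(u-c['cx'])/c['fx'],(v-c['cy'])/c['fy'],1]);o=T[:3,3]
    return o+d*(z-o[2])/d[2]
def proj(f,p):
    c=np.load('pics/'+f+'.npz');T=c['T']
    q=T[:3,:3].T@(np.array(p)-T[:3,3]);return np.array([c['fx']*q[0]/q[2]+c['cx'],c['fy']*q[1]/q[2]+c['cy']])
E
python3 - <<'E'
from h import *
for n in ('top','side'): 
    c=snap(n,n+'0'); print(n,np.round(c['cam_to_world'],3).tolist(),c['fx'])
print(state())
E
```

```text
top [[-0.018, -0.989, 0.145, 0.371], [-0.999, 0.022, 0.024, -0.062], [-0.027, -0.145, -0.989, 1.217], [0.0, 0.0, 0.0, 1.0]] 422.36718506152886
side [[-0.929, -0.236, 0.286, 0.225], [-0.37, 0.626, -0.686, 0.757], [-0.018, -0.743, -0.669, 0.873], [0.0, 0.0, 0.0, 1.0]] 446.35667836389916
{'clock': 0.1, 'joint_positions': array([ 1.03699848e+00,  3.42676366e-01,  1.52490227e+00,  1.44615586e-05,
        1.27541406e+00, -1.46015083e-01]), 'joint_velocities': array([ 0.00094689, -0.00042976, -0.00432081,  0.00019463, -0.00104296,
        0.00222793]), 'tau': array([ 1.57214403e-03, -4.34450769e+01, -2.46488196e+01, -8.85665872e-05,
        4.62935262e-03, -3.46167639e-06]), 'eef_pos': array([0.19832352, 0.48571957, 0.23069007]), 'tcp_rot': array([ 1.92680833e-01,  9.81261233e-01, -6.57664943e-04, -2.39906996e-04]), 'contact_force': array([-0.38942939,  0.62835551, -0.20627169]), 'moment': array([ 0.03687529, -0.01624843,  0.05079701]), 'finger_force': 0.0, 'gripper_width': 0.08534750688655374}
```

View pics/top0.png

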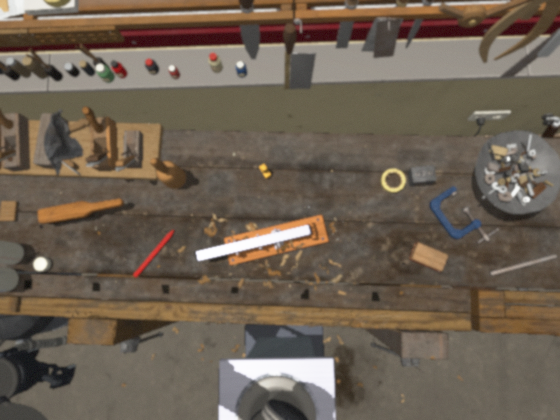

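View pics/side0.png

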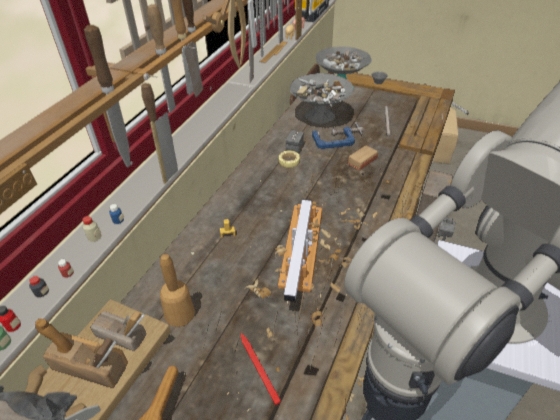

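The top view shows the bar from (198,255), the overhanging rear, to (310,232). The rider is at (265,171), the mallet at (170,175), the pencil at (153,253) and the tape at (393,180). The side view agrees with this. I'll enlarge both.

Run:
```python
from h import *
t=cv2.imread('pics/top0.png')[155:275,185:345]; s=cv2.imread('pics/side0.png')[190:310,210:340]
cv2.imwrite('pics/c1.png',cv2.resize(t,None,fx=5,fy=5,interpolation=cv2.INTER_CUBIC))
cv2.imwrite('pics/c2.png',cv2.resize(s,None,fx=5,fy=5,interpolation=cv2.INTER_CUBIC))
```

```text
(no output)
```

View pics/c1.png

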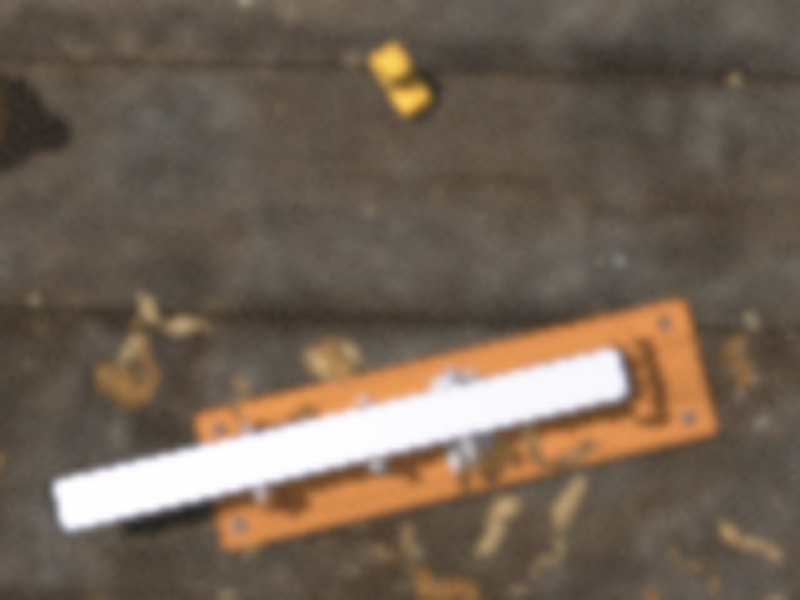

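View pics/c2.png

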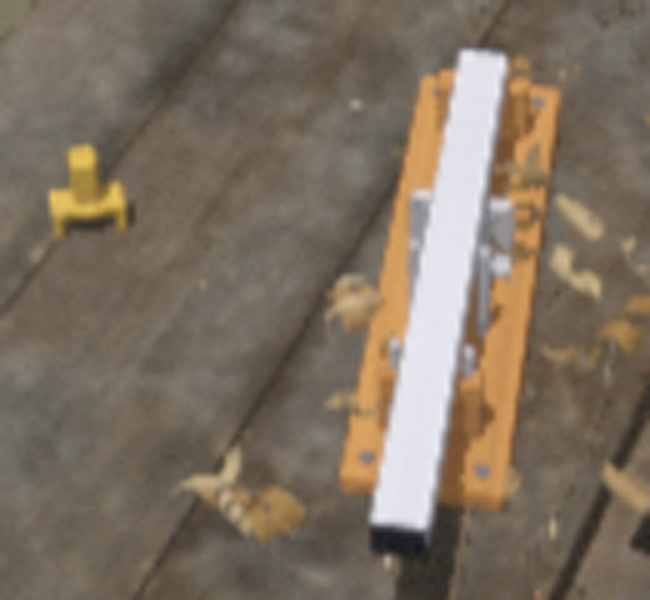

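```bash
cat >> h.py <<'E'
def fitrect(W,L):  # W world Nx2, L local Nx2 -> origin, yaw, resid
    W=np.array(W);L=np.array(L);a=W-W.mean(0);b=L-L.mean(0)
    y=np.arctan2((b[:,0]*a[:,1]-b[:,1]*a[:,0]).sum(),(b*a).sum());R=np.array([[np.cos(y),-np.sin(y)],[np.sin(y),np.cos(y)]])
    o=W.mean(0)-R@L.mean(0);return o,y,np.linalg.norm(W-o-L@R.T,axis=1)
E
python3 - <<'E'
from h import *
f1=lambda u,v:(185+u/5-.4,155+v/5-.4); f2=lambda u,v:(210+u/5-.4,190+v/5-.4)
B=[(-.15,.04),(.14,.04),(.14,-.04),(-.15,-.04)]
P1=[(195,412),(688,299),(719,433),(225,551)]
W=[pix('top0',*f1(*p),.015)[:2] for p in P1]; print('top',fitrect(W,B))
# side: visible corners rear-left(345,485)?, front-right (560,88), rear right(505,500), front left(425,75)
P2=[(342,483),(424,75),(561,88),(505,502)]
W=[pix('side0',*f2(*p),.018)[:2] for p in P2]
B2=[(-.15,-.04),(.14,-.04),(.14,.04),(-.15,.04)]
B2=[(-.15,.04),(.14,.04),(.14,-.04),(-.15,-.04)]
W=[pix('side0',*f2(*p),.015)[:2] for p in P2];print('side',fitrect(W,B2))
C=[(-.16,.0125),(.16,.0125),(.16,-.0125),(-.16,-.0125)]
W=[pix('top0',*f1(*p),.08)[:2] for p in [(53,482),(622,346),(634,402),(68,530)]];print('bar top',fitrect(W,C))
W=[pix('side0',*f2(*p),.08)[:2] for p in [(371,525),(458,50),(506,55),(428,533)]];print('bar side',fitrect(W,C))
print('rider stemtop side',pix('side0',*f2(82,151),.052), 'feet',pix('side0',*f2(60,235),0),pix('side0',*f2(122,230),0))
print('rider top', pix('top0',*f1(392,62),.052),pix('top0',*f1(402,82),.02), [pix('top0',*f1(*p),.02) for p in [(370,60),(432,98),(408,118)]])
for n,uv in dict(mallet=(170,180),pen1=(134,275),pen2=(173,233)).items(): print(n,pix('top0',*uv,.01))
E
```

```text
top (array([ 0.48188313, -0.01306048]), np.float64(-1.361055142114044), array([0.00066373, 0.00058757, 0.00111749, 0.0009213 ]))
side (array([ 0.48059863, -0.00981432]), np.float64(-1.3519990720288717), array([0.00246605, 0.00225801, 0.00224071, 0.002229  ]))
bar top (array([0.46719015, 0.0498274 ]), np.float64(-1.3616679648106311), array([0.00166779, 0.0037597 , 0.00435304, 0.00423167]))
bar side (array([0.46796167, 0.05380339]), np.float64(-1.3505984174883485), array([0.00268876, 0.00221773, 0.0026626 , 0.00209969]))
rider stemtop side [0.68507057 0.01933176 0.052     ] feet [0.69566058 0.03593943 0.        ] [6.65721052e-01 2.05530567e-02 1.11022302e-16]
rider top [0.68399919 0.02392968 0.052     ] [0.68046728 0.02058036 0.02      ] [array([0.69412159, 0.0391409 , 0.02      ]), array([0.67047394, 0.00320923, 0.02      ]), array([0.6588983 , 0.01733257, 0.02      ])]
mallet [0.66280357 0.30196941 0.01      ]
pen1 [0.38719119 0.39971425 0.01      ]
pen2 [0.50556219 0.28986137 0.01      ]
```

{"method": "move_arm", "body": {"motion": [{"delta_pos": [-0.05,-0.0226,0.01],"turn": [0,0,0],"hand": 0},{"delta_pos": [-0.05,-0.0226,0.01],"turn": [0,0,0],"hand": 0},{"delta_pos": [-0.05,-0.0226,0.01],"turn": [0,0,0],"hand": 0},{"delta_pos": [-0.05,-0.0226,0.01],"turn": [0,0,0],"hand": 0},{"delta_pos": [-0.05,-0.0226,0.01],"turn": [0,0,0],"hand": 0}]}}

```text
clock: 0.72
eef_pos: [0.3881, 0.2854, 0.1808]
tcp_rot: [0.193, 0.981, -0.0, -0.0]
contact_force: [1.3, -0.4, -0.3]
gripper_width: -0.0
finger_force: 0.0
```

{"method": "move_arm", "body": {"motion": [{"delta_pos": [-0.05,-0.0226,0.01],"turn": [0,0,0],"hand": 0},{"delta_pos": [0,0,0],"turn": [0,0,-8.6],"hand": 0},{"delta_pos": [0,0,0],"turn": [0,0,-8.6],"hand": 0},{"delta_pos": [0,0,0],"turn": [0,0,-8.6],"hand": 0},{"delta_pos": [0,0,0],"turn": [0,0,-8.6],"hand": 0}]}}

```text
clock: 1.35
eef_pos: [0.4248, 0.2469, 0.1709]
tcp_rot: [-0.108, 0.994, -0.0, -0.0]
contact_force: [-0.9, -0.7, 0.3]
gripper_width: -0.0003
finger_force: 0.0
```

```bash
cat >> h.py <<'E'
from scipy.spatial.transform import Rotation as Ro
O=np.array([.4815,-.0115]);YAW=-1.358
def where():
    s=state();R=Ro.from_quat(s['tcp_rot']).as_matrix();p=s['eef_pos']
    c,n=np.cos(YAW),np.sin(YAW);d=p[:2]-O
    print('t',round(s['clock'],2),'p',p.round(4),'stand xy',np.round([c*d[0]+n*d[1],-n*d[0]+c*d[1]],4),'xyaw',np.degrees(np.arctan2(R[1,0],R[0,0])).round(1),'tilt',R[:,2].round(3),'F',s['contact_force'].round(2),'w',round(s['gripper_width'],4))
    return s,R
def todelta(x,y,z,stand=True):
    s,R=where();c,n=np.cos(YAW),np.sin(YAW)
    p=np.array([O[0]+c*x-n*y,O[1]+n*x+c*y,z]) if stand else np.array([x,y,z])
    print('tool delta',(R.T@(p-s['eef_pos'])).round(4))
E
python3 - <<'E'
from h import *
todelta(-.262,0,.062)
snap('side','side1');snap('wrist','wrist1')
a=cv2.imread('pics/side1.png')[150:350,200:400];b=cv2.imread('pics/wrist1.png')
cv2.imwrite('pics/v1.png',np.hstack([cv2.resize(a,(400,400)),cv2.resize(b,(400,400))]))
E
```

```text
t 1.35 p [0.4248 0.2469 0.1709] stand xy [-0.2645 -0.0009] xyaw -167.5 tilt [-0.001 -0.    -1.   ] F [-0.92 -0.73  0.34] w -0.0003
tool delta [-0.001  -0.0025  0.1089]
```

View pics/v1.png

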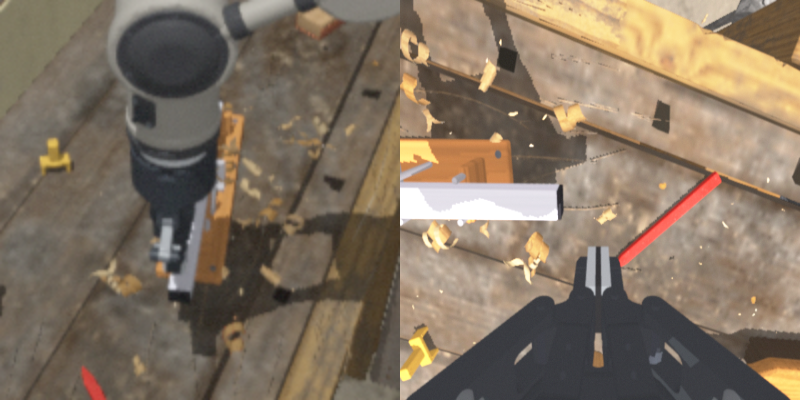

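The left half shows the arm hiding the bar from the side camera. The wrist view (right) shows the bar's rear end clearly, at display pixels (558,185)–(558,218). That makes it the camera for detecting the tip.

Run:
```python
from h import *
c=np.load('pics/wrist1.npz');print(c['T'].round(3).tolist(),c['fx'])
for u,v in [(558,185),(558,219),(400,182),(400,219)]:
    U,V=(u-400)*1.4,v*1.05; p=pix('wrist1',U,V,.08); d=p[:2]-O;cc,n=np.cos(YAW),np.sin(YAW)
    print(p.round(4),np.round([cc*d[0]+n*d[1],-n*d[0]+cc*d[1]],4))
g=cv2.cvtColor(cv2.imread('pics/wrist1.png'),cv2.COLOR_BGR2GRAY)
print(g[210,180:245:2]); print(g[185:240:2,60])
```

```text
[[-0.221, 0.926, 0.306, 0.347], [0.975, 0.211, 0.069, 0.23], [-0.001, 0.314, -0.949, 0.314], [0.0, 0.0, 0.0, 1.0]] 333.0230114595984
[0.42   0.2042 0.08  ] [-0.2238 -0.0146]
[0.4477 0.209  0.08  ] [-0.2226  0.0135]
[0.4534 0.0466 0.08  ] [-0.0627 -0.0152]
[0.4848 0.0456 0.08  ] [-0.0551  0.0153]
[227 226 227 227 227 227 226 226 228 226 226 227 227 226 227 227 226 226
 226 217  85  45  40  44 106 161 160 160 159 160 160 158 156]
[144 144 153 179 203 206 210 229 226 228 228 229 228 226 226 228 229 228
 252 255 255 255 254 182 176 195 190 174]
```

{"method": "move_arm", "body": {"motion": [{"delta_pos": [0,0.002,0.036],"turn": [0,0,0],"hand": 0},{"delta_pos": [0,0.0,0.036],"turn": [0,0,0],"hand": 0},{"delta_pos": [0,0,0.036],"turn": [0,0,0],"hand": 0},{"delta_pos": [0,0,0],"turn": [0,0,0],"hand": 0},{"delta_pos": [0,0,0],"turn": [0,0,0],"hand": 0}]}}

```text
clock: 2.08
eef_pos: [0.4252, 0.2493, 0.0643]
tcp_rot: [-0.105, 0.994, 0.0, 0.001]
contact_force: [0.2, -0.0, -0.6]
gripper_width: -0.0002
finger_force: 0.0
```

{"method": "move_arm", "body": {"motion": [{"delta_pos": [0,-0.006,0],"turn": [0,0,0],"hand": 0},{"delta_pos": [0,-0.006,0],"turn": [0,0,0],"hand": 0},{"delta_pos": [0,-0.006,0],"turn": [0,0,0],"hand": 0},{"delta_pos": [0,-0.002,0],"turn": [0,0,0],"hand": 0},{"delta_pos": [0,0,0],"turn": [0,0,0],"hand": 0}]}}

```text
clock: 2.7
eef_pos: [0.4289, 0.2293, 0.0634]
tcp_rot: [-0.106, 0.994, 0.0, 0.0]
contact_force: [-0.1, -0.6, -1.0]
gripper_width: 0.0001
finger_force: 0.0
```

Run:
```python
from h import *
where(); snap('wrist','wrist2')
```

```text
t 2.7 p [0.4289 0.2293 0.0634] stand xy [-0.2465 -0.0006] xyaw -167.9 tilt [ 0.  0. -1.] F [-0.09 -0.56 -1.02] w 0.0001
```

View pics/wrist2.png

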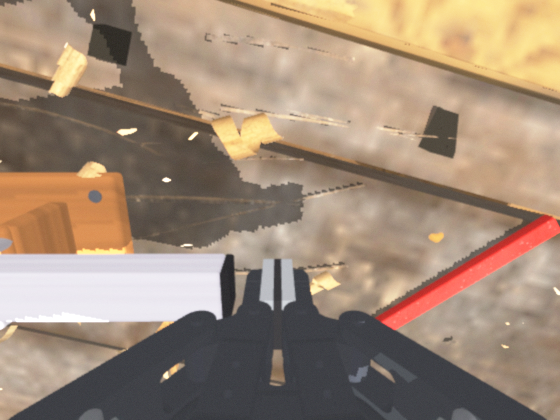

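The view shows the bar's rear face at u≈222–235 and the finger's outer face at u≈247. That leaves a gap of about 9 mm, and they are aligned laterally. Approaching slowly.

{"method": "move_arm", "body": {"motion": [{"delta_pos": [0,-0.0025,0],"turn": [0,0,0],"hand": 0},{"delta_pos": [0,-0.0025,0],"turn": [0,0,0],"hand": 0},{"delta_pos": [0,-0.0025,0],"turn": [0,0,0],"hand": 0},{"delta_pos": [0,-0.0025,0],"turn": [0,0,0],"hand": 0},{"delta_pos": [0,-0.0025,0],"turn": [0,0,0],"hand": 0}]}}

```text
clock: 3.38
eef_pos: [0.4314, 0.2174, 0.0633]
tcp_rot: [-0.106, 0.994, 0.0, 0.0]
contact_force: [-1.1, 2.7, -1.5]
gripper_width: -0.0004
finger_force: 1.6
```

{"method": "move_arm", "body": {"motion": [{"delta_pos": [0,-0.004,0],"turn": [0,0,0],"hand": 0},{"delta_pos": [0,-0.004,0],"turn": [0,0,0],"hand": 0},{"delta_pos": [0,-0.004,0],"turn": [0,0,0],"hand": 0},{"delta_pos": [0,-0.004,0],"turn": [0,0,0],"hand": 0},{"delta_pos": [0,0,0],"turn": [0,0,0],"hand": 0}]}}

```text
clock: 4.0
eef_pos: [0.4349, 0.201, 0.0633]
tcp_rot: [-0.106, 0.994, -0.0, -0.0]
contact_force: [0.9, -0.8, 0.2]
gripper_width: 0.0002
finger_force: 0.0
```

```bash
cat >> h.py <<'E'
def rear(f):
    where(); snap('wrist',f); g=cv2.cvtColor(cv2.imread('pics/'+f+'.png'),cv2.COLOR_BGR2GRAY).astype(int)
    print('rows',[ (v,int(np.argmax(g[v,150:]<140))+150) for v in (275,290,305)], 'col', [(u,[int(i)+200 for i in np.where(np.abs(np.diff(g[200:345,u]))>15)[0]]) for u in (150,200)])
E
python3 - <<'E'
from h import *
rear('w3')
E
```

```text
t 4.0 p [0.4349 0.201  0.0633] stand xy [-0.2175 -0.0007] xyaw -167.8 tilt [ 0.    -0.001 -1.   ] F [ 0.86 -0.78  0.22] w 0.0002
rows [(275, 237), (290, 237), (305, 238)] col [(150, [251, 252, 320, 321, 334, 335]), (200, [246, 247, 253, 254, 309, 310, 311])]
```

{"method": "move_arm", "body": {"motion": [{"delta_pos": [0,-0.004,0],"turn": [0,0,0],"hand": 0},{"delta_pos": [0,-0.004,0],"turn": [0,0,0],"hand": 0},{"delta_pos": [0,-0.004,0],"turn": [0,0,0],"hand": 0},{"delta_pos": [0,-0.003,0],"turn": [0,0,0],"hand": 0},{"delta_pos": [0,0.005,0],"turn": [0,0,0],"hand": 0}]}}

```text
clock: 4.68
eef_pos: [0.437, 0.1913, 0.0633]
tcp_rot: [-0.106, 0.994, -0.0, 0.0]
contact_force: [-0.1, 0.5, 0.5]
gripper_width: 0.0001
finger_force: 0.0
```

Run:
```python
from h import *
rear('w4')
```

```text
t 4.67 p [0.437  0.1913 0.0633] stand xy [-0.2076 -0.0006] xyaw -167.9 tilt [ 0.    -0.001 -1.   ] F [-0.06  0.54  0.48] w 0.0001
rows [(275, 226), (290, 227), (305, 228)] col [(150, [251, 252, 254, 320, 321, 334, 335]), (200, [201, 246, 247, 252, 253, 254, 309, 310, 311])]
```

{"method": "move_arm", "body": {"motion": [{"delta_pos": [0,0,0],"turn": [0,0,0],"hand": 0},{"delta_pos": [0,0,0],"turn": [0,0,0],"hand": 0},{"delta_pos": [0,0,0],"turn": [0,0,0],"hand": 0},{"delta_pos": [0,0,0],"turn": [0,0,0],"hand": 0},{"delta_pos": [0,0,0],"turn": [0,0,0],"hand": 0}]}}

```text
clock: 5.35
eef_pos: [0.4369, 0.1918, 0.0633]
tcp_rot: [-0.106, 0.994, 0.0, 0.0]
contact_force: [0.7, -0.8, 0.0]
gripper_width: -0.0
finger_force: 0.0
```

Run:
```python
from h import *
rear('w5')
```

```text
t 5.35 p [0.4369 0.1918 0.0633] stand xy [-0.2082 -0.0006] xyaw -167.8 tilt [ 0.  0. -1.] F [ 0.73 -0.82  0.01] w -0.0
rows [(275, 224), (290, 225), (305, 226)] col [(150, [251, 252, 254, 320, 321, 334, 335]), (200, [246, 247, 252, 253, 254, 309, 310, 311])]
```

{"method": "move_arm", "body": {"motion": [{"delta_pos": [0,-0.005,0],"turn": [0,0,0],"hand": 0},{"delta_pos": [0,-0.002,0],"turn": [0,0,0],"hand": 0},{"delta_pos": [0,-0.002,0],"turn": [0,0,0],"hand": 0},{"delta_pos": [0,0.005,0],"turn": [0,0,0],"hand": 0},{"delta_pos": [0,0,0],"turn": [0,0,0],"hand": 0}]}}

```text
clock: 6.02
eef_pos: [0.4377, 0.1881, 0.0633]
tcp_rot: [-0.106, 0.994, -0.0, 0.0]
contact_force: [0.1, -0.5, 0.8]
gripper_width: 0.0001
finger_force: 0.0
```

{"method": "move_arm", "body": {"motion": [{"delta_pos": [0,0,0],"turn": [0,0,0],"hand": 0},{"delta_pos": [0,0,0],"turn": [0,0,0],"hand": 0},{"delta_pos": [0,0,0],"turn": [0,0,0],"hand": 0},{"delta_pos": [0,0,0],"turn": [0,0,0],"hand": 0},{"delta_pos": [0,0,0],"turn": [0,0,0],"hand": 0}]}}

```text
clock: 6.65
eef_pos: [0.4378, 0.1879, 0.0633]
tcp_rot: [-0.106, 0.994, 0.0, 0.0]
contact_force: [0.2, -0.4, 0.6]
gripper_width: 0.0003
finger_force: 0.0
```

Run:
```python
from h import *
rear('w6')
# predicted effect of 10mm rise for rear top corners
c,n=np.cos(YAW),np.sin(YAW)
for z in (.08,.09):
    for y in (.0125,-.0125):
        for x in (-.1875,-.16): print(z,y,x,proj('w6',[O[0]+c*x-n*y,O[1]+n*x+c*y,z]).round(1))
```

```text
t 6.65 p [0.4378 0.1879 0.0633] stand xy [-0.2042 -0.0006] xyaw -167.8 tilt [ 0.  0. -1.] F [ 0.17 -0.43  0.63] w 0.0003
rows [(275, 225), (290, 226), (305, 227)] col [(150, [253, 320, 321, 322, 334, 335]), (200, [245, 246, 253, 254, 309, 310, 311])]
0.08 0.0125 -0.1875 [239.3 317.8]
0.08 0.0125 -0.16 [178.1 317.7]
0.08 -0.0125 -0.1875 [237.2 268. ]
0.08 -0.0125 -0.16 [172.6 268. ]
0.09 0.0125 -0.1875 [236.7 332.6]
0.09 0.0125 -0.16 [171.4 332.6]
0.09 -0.0125 -0.1875 [234.3 280.2]
0.09 -0.0125 -0.16 [165.1 280.2]
```

{"method": "move_arm", "body": {"motion": [{"delta_pos": [0,-0.005,0],"turn": [0,0,0],"hand": 0},{"delta_pos": [0,-0.002,0],"turn": [0,0,0],"hand": 0},{"delta_pos": [0,-0.002,0],"turn": [0,0,0],"hand": 0},{"delta_pos": [0,0.005,0],"turn": [0,0,0],"hand": 0},{"delta_pos": [0,0,0],"turn": [0,0,0],"hand": 0}]}}

```text
clock: 7.32
eef_pos: [0.4385, 0.1842, 0.0633]
tcp_rot: [-0.106, 0.994, -0.0, 0.0]
contact_force: [-1.0, 0.0, -0.0]
gripper_width: -0.0002
finger_force: 0.0
```

{"method": "move_arm", "body": {"motion": [{"delta_pos": [0,0,0],"turn": [0,0,0],"hand": 0},{"delta_pos": [0,0,0],"turn": [0,0,0],"hand": 0},{"delta_pos": [0,0,0],"turn": [0,0,0],"hand": 0},{"delta_pos": [0,0,0],"turn": [0,0,0],"hand": 0},{"delta_pos": [0,0,0],"turn": [0,0,0],"hand": 0}]}}

```text
clock: 7.95
eef_pos: [0.4386, 0.184, 0.0633]
tcp_rot: [-0.106, 0.994, 0.0, 0.0]
contact_force: [-0.4, 0.6, -0.6]
gripper_width: -0.0002
finger_force: 0.0
```

```bash
python3 -c "from h import *;rear('w7')"
```

```text
t 7.95 p [0.4386 0.184  0.0633] stand xy [-0.2001 -0.0006] xyaw -167.8 tilt [ 0.  0. -1.] F [-0.36  0.56 -0.63] w -0.0002
rows [(275, 225), (290, 226), (305, 227)] col [(150, [252, 253, 322, 323, 334, 335]), (200, [253, 254, 309, 310, 311])]
```

{"method": "move_arm", "body": {"motion": [{"delta_pos": [0,-0.005,0],"turn": [0,0,0],"hand": 0},{"delta_pos": [0,-0.002,0],"turn": [0,0,0],"hand": 0},{"delta_pos": [0,-0.002,0],"turn": [0,0,0],"hand": 0},{"delta_pos": [0,0.005,0],"turn": [0,0,0],"hand": 0},{"delta_pos": [0,0,0],"turn": [0,0,0],"hand": 0}]}}

```text
clock: 8.62
eef_pos: [0.4394, 0.1802, 0.0633]
tcp_rot: [-0.106, 0.994, -0.0, 0.0]
contact_force: [-0.2, -0.3, -0.5]
gripper_width: 0.0002
finger_force: 0.0
```

{"method": "move_arm", "body": {"motion": [{"delta_pos": [0,0,0],"turn": [0,0,0],"hand": 0},{"delta_pos": [0,0,0],"turn": [0,0,0],"hand": 0},{"delta_pos": [0,0,0],"turn": [0,0,0],"hand": 0},{"delta_pos": [0,0,0],"turn": [0,0,0],"hand": 0},{"delta_pos": [0,0,0],"turn": [0,0,0],"hand": 0}]}}

```text
clock: 9.25
eef_pos: [0.4394, 0.1801, 0.0633]
tcp_rot: [-0.106, 0.994, 0.0, -0.0]
contact_force: [1.0, -0.8, 0.1]
gripper_width: -0.0
finger_force: 0.0
```

```bash
python3 -c "from h import *;rear('w8')"
```

```text
t 9.25 p [0.4394 0.1801 0.0633] stand xy [-0.1962 -0.0007] xyaw -167.8 tilt [-0.  0. -1.] F [ 1.01 -0.8   0.14] w -0.0
rows [(275, 223), (290, 218), (305, 219)] col [(150, [260, 261, 262, 333, 334, 335]), (200, [258, 259, 263, 309, 310, 311])]
```

{"method": "move_arm", "body": {"motion": [{"delta_pos": [0,0.002,0],"turn": [0,0,0],"hand": 0},{"delta_pos": [0,0,0],"turn": [0,0,0],"hand": 0},{"delta_pos": [0,0,0],"turn": [0,0,0],"hand": 0},{"delta_pos": [0,0,0],"turn": [0,0,0],"hand": 0},{"delta_pos": [0,0,0],"turn": [0,0,0],"hand": 0}]}}

```text
clock: 9.93
eef_pos: [0.439, 0.1821, 0.0633]
tcp_rot: [-0.106, 0.994, 0.0, 0.0]
contact_force: [0.1, 0.2, -0.4]
gripper_width: -0.0002
finger_force: 0.0
```

```bash
python3 -c "
from h import *;rear('w9')
c,n=np.cos(YAW),np.sin(YAW)
for z in (.08,.09):
    for y in (.0125,-.0125):
        for x in (-.18,-.15): print(z,y,x,proj('w9',[O[0]+c*x-n*y,O[1]+n*x+c*y,z]).round(1))
"
```

```text
t 9.93 p [0.439  0.1821 0.0633] stand xy [-0.1982 -0.0006] xyaw -167.8 tilt [ 0.  0. -1.] F [ 0.12  0.19 -0.38] w -0.0002
rows [(275, 218), (290, 213), (305, 214)] col [(150, [260, 261, 262, 333, 334, 335]), (200, [257, 258, 260, 309, 310, 311])]
0.08 0.0125 -0.18 [236.  317.8]
0.08 0.0125 -0.15 [169.2 317.7]
0.08 -0.0125 -0.18 [233.7 268.1]
0.08 -0.0125 -0.15 [163.2 268. ]
0.09 0.0125 -0.18 [233.2 332.6]
0.09 0.0125 -0.15 [161.9 332.6]
0.09 -0.0125 -0.18 [230.5 280.2]
0.09 -0.0125 -0.15 [155.  280.2]
```

View pics/w9.png

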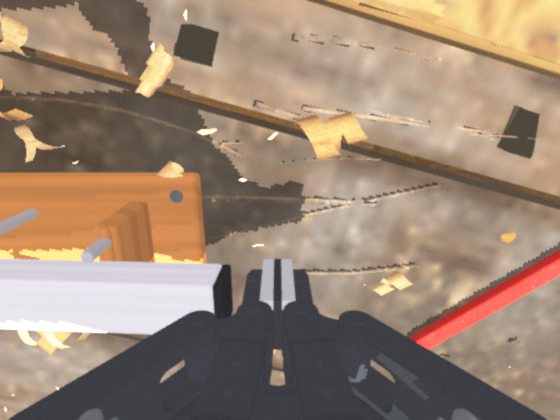

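The wrist view shows the bar's rear end raised. Its edges moved from v≈253/322 to 261/333 and now hold steady, so the bar has tipped and the balance point is at most 4 mm past the edge. Next, the rider.

{"method": "move_arm", "body": {"motion": [{"delta_pos": [0,0.03,0],"turn": [0,0,0],"hand": 0},{"delta_pos": [0,0,-0.05],"turn": [0,0,0],"hand": 0},{"delta_pos": [0,0,-0.05],"turn": [0,0,0],"hand": 0.05},{"delta_pos": [-0.034,-0.04,0],"turn": [0,0,0],"hand": 0.05},{"delta_pos": [-0.034,-0.04,0],"turn": [0,0,0],"hand": 0.05}]}}

```text
clock: 10.6
eef_pos: [0.5172, 0.1473, 0.1645]
tcp_rot: [-0.107, 0.994, 0.0, 0.001]
contact_force: [0.3, 0.1, 0.8]
gripper_width: 0.05
finger_force: 0.0
```

{"method": "move_arm", "body": {"motion": [{"delta_pos": [-0.034,-0.04,0],"turn": [0,0,0],"hand": 0.05},{"delta_pos": [-0.034,-0.04,0],"turn": [0,0,0],"hand": 0.05},{"delta_pos": [-0.034,-0.04,0],"turn": [0,0,0],"hand": 0.05},{"delta_pos": [-0.034,-0.04,0],"turn": [0,0,0],"hand": 0.05},{"delta_pos": [0,0,0],"turn": [0,0,0],"hand": 0.05}]}}

```text
clock: 11.22
eef_pos: [0.6844, 0.0167, 0.1617]
tcp_rot: [-0.104, 0.995, -0.0, -0.0]
contact_force: [-0.8, 0.3, -1.5]
gripper_width: 0.0503
finger_force: 0.0
```

Run:
```python
from h import *
where(); snap('wrist','r1')
a=cv2.imread('pics/r1.png')
cv2.imwrite('pics/r1v.png',cv2.resize(a[100:360,130:430],(800,693))[:600])
```

```text
t 11.22 p [0.6844 0.0167 0.1617] stand xy [0.0153 0.2043] xyaw -168.0 tilt [-0. -0. -1.] F [-0.84  0.3  -1.46] w 0.0503
```

View pics/r1v.png

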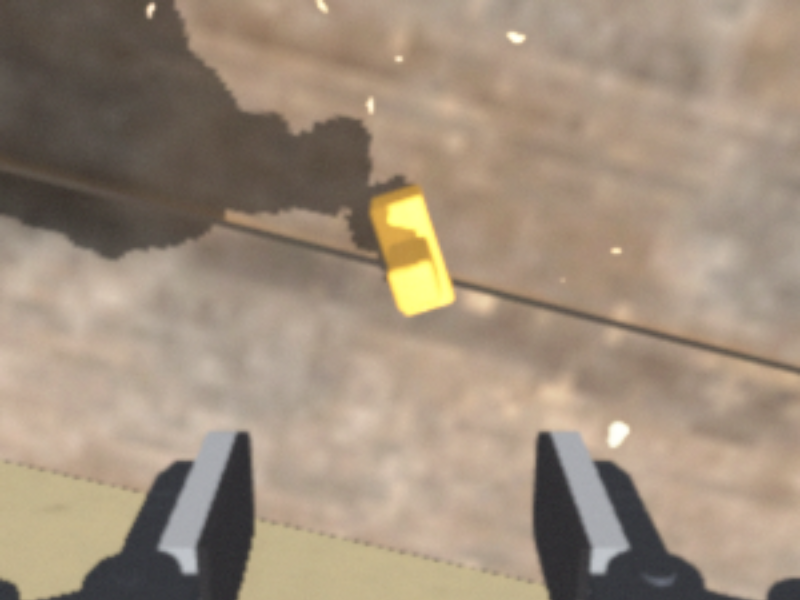

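The rider lies below the hand. In the crop, the saddle's near corners are at (371,203) and (418,185), and the stem top is at (389,270), (433,259), (455,298), (406,316). I'll fit the pose.

Run:
```python
from h import *
k=300/800
f=lambda u,v:(130+(u+.5)*k-.5,100+(v+.5)*k-.5)
S=[((371,203),.02,(-.009,.0195)),((419,185),.02,(.009,.0195)),((389,270),.052,(-.007,.007)),((433,259),.052,(.007,.007)),((455,298),.052,(.007,-.007)),((406,316),.052,(-.007,-.007))]
W=[pix('r1',*f(*p),z)[:2] for p,z,_ in S]
o,y,r=fitrect(W,[l for *_,l in S]);print(o,np.degrees(y),r)
o2,y2,r2=fitrect(W[2:],[l for *_,l in S][2:]);print('stem only',o2,np.degrees(y2),r2)
todelta(o[0],o[1],.10,False)
```

```text
[0.68350768 0.02490308] 122.54783894235325 [0.00210732 0.0021205  0.00021499 0.0016005  0.00175727 0.00152761]
stem only [0.68439199 0.02539112] 123.13325399683193 [0.00108179 0.00079825 0.00129902 0.00064108]
t 11.28 p [0.683  0.0185 0.162 ] stand xy [0.0132 0.2033] xyaw -167.9 tilt [-0.002  0.    -1.   ] F [-0.63 -0.25 -0.12] w 0.0501
tool delta [-0.0019  0.0061  0.062 ]
```

{"method": "move_arm", "body": {"motion": [{"delta_pos": [-0.002,0.006,0.02],"turn": [0,0,0],"hand": 0.05},{"delta_pos": [0,0,0.02],"turn": [0,0,-10.2],"hand": 0.05},{"delta_pos": [0,0,0.02],"turn": [0,0,-10.2],"hand": 0.05},{"delta_pos": [0,0,0],"turn": [0,0,0],"hand": 0.05},{"delta_pos": [0,0,0],"turn": [0,0,0],"hand": 0.05}]}}

```text
clock: 11.9
eef_pos: [0.6835, 0.0268, 0.1045]
tcp_rot: [-0.279, 0.96, -0.0, 0.001]
contact_force: [-0.5, -0.2, -0.6]
gripper_width: 0.05
finger_force: 0.0
```

Run:
```python
from h import *
todelta(.684,.025,.026,False); snap('wrist','r2')
a=cv2.imread('pics/r2.png')
cv2.imwrite('pics/r2v.png',cv2.resize(a[170:370,180:380],(600,600),interpolation=cv2.INTER_CUBIC))
```

```text
t 11.9 p [0.6835 0.0268 0.1045] stand xy [0.0053 0.2055] xyaw -147.6 tilt [ 0.001  0.    -1.   ] F [-0.51 -0.15 -0.62] w 0.05
tool delta [ 0.0006 -0.0017  0.0785]
```

View pics/r2v.png

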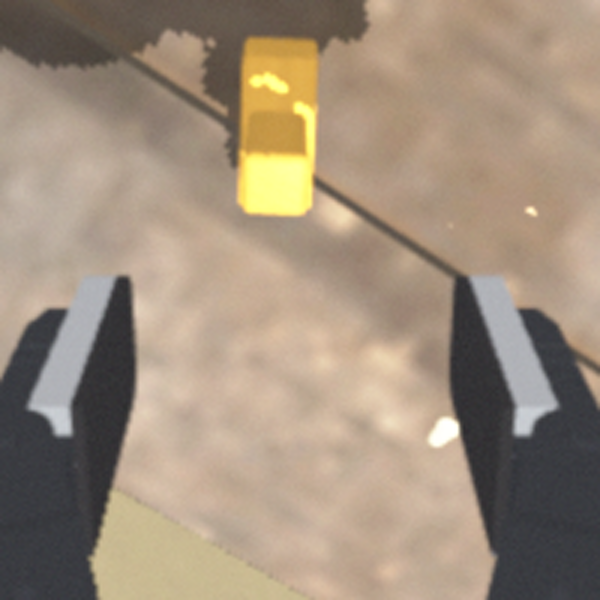

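The rider is now square to the hand; its stem top is at (239,153)–(310,213) in the crop. Checking the offset.

Run:
```python
from h import *
f=lambda u,v:(180+(u+.5)/3-.5,170+(v+.5)/3-.5)
P=[pix('r2',*f(u,v),z) for u,v,z in [(240,153,.052),(315,153,.052),(310,214,.052),(241,214,.052),(243,40,.02),(317,40,.02)]]
s,R=where()
for p in P: print((R.T@(p-s['eef_pos'])).round(4))
```

```text
t 11.95 p [0.6838 0.0266 0.1047] stand xy [0.0055 0.2057] xyaw -147.5 tilt [ 0.002  0.    -1.   ] F [-0.46 -0.47 -0.19] w 0.0503
[ 0.0079 -0.0106  0.0527]
[0.0079 0.0051 0.0527]
[-0.006   0.0041  0.0527]
[-0.006  -0.0106  0.0527]
[ 0.0242 -0.0112  0.0847]
[0.0242 0.0061 0.0847]
```

{"method": "move_arm", "body": {"motion": [{"delta_pos": [0.001,-0.003,0.025],"turn": [0,0,0],"hand": 0.05},{"delta_pos": [0,0,0.03],"turn": [0,0,0],"hand": 0.05},{"delta_pos": [0,0,0.023],"turn": [0,0,0],"hand": 0.05},{"delta_pos": [0,0,0],"turn": [0,0,0],"hand": 0.03},{"delta_pos": [0,0,0],"turn": [0,0,0],"hand": 0.02}], "grip_force": 20}}

```text
clock: 12.58
eef_pos: [0.6852, 0.0231, 0.027]
tcp_rot: [-0.28, 0.96, -0.0, 0.001]
contact_force: [0.2, -0.3, 0.1]
gripper_width: 0.0202
finger_force: 0.0
```

{"method": "move_arm", "body": {"motion": [{"delta_pos": [0,0,0],"turn": [0,0,0],"hand": 0.016},{"delta_pos": [0,0,0],"turn": [0,0,0],"hand": 0.008},{"delta_pos": [0,0,0],"turn": [0,0,0],"hand": 0.008},{"delta_pos": [0,0,0],"turn": [0,0,0],"hand": 0.008},{"delta_pos": [0,0,0],"turn": [0,0,0],"hand": 0.008}], "grip_force": 25}}

```text
clock: 13.2
eef_pos: [0.6852, 0.023, 0.0271]
tcp_rot: [-0.28, 0.96, -0.0, 0.001]
contact_force: [-0.0, 1.0, 6.3]
gripper_width: 0.0134
finger_force: 24.9
```

{"method": "move_arm", "body": {"motion": [{"delta_pos": [0,0,-0.023],"turn": [0,0,0],"hand": 0.008},{"delta_pos": [0,0,-0.06],"turn": [0,0,0],"hand": 0.008},{"delta_pos": [0,0,-0.06],"turn": [0,0,0],"hand": 0.008},{"delta_pos": [0,0,0],"turn": [0,0,10.1],"hand": 0.008},{"delta_pos": [0,0,0],"turn": [0,0,10.1],"hand": 0.008}]}}

```text
clock: 13.82
eef_pos: [0.6844, 0.023, 0.1697]
tcp_rot: [-0.105, 0.994, -0.0, 0.001]
contact_force: [-0.6, 0.8, -1.8]
gripper_width: 0.0136
finger_force: 24.6
```

{"method": "move_arm", "body": {"motion": [{"delta_pos": [0.05,0.002,0],"turn": [0,0,0],"hand": 0.008},{"delta_pos": [0.05,0.002,0],"turn": [0,0,0],"hand": 0.008},{"delta_pos": [0.05,0.002,0],"turn": [0,0,0],"hand": 0.008},{"delta_pos": [0.05,0.003,0],"turn": [0,0,0],"hand": 0.008},{"delta_pos": [0,0,0],"turn": [0,0,0],"hand": 0.008}]}}

```text
clock: 14.45
eef_pos: [0.4833, -0.011, 0.1684]
tcp_rot: [-0.107, 0.994, 0.0, -0.001]
contact_force: [1.0, -0.4, -0.7]
gripper_width: 0.0135
finger_force: 24.6
```

Run:
```python
from h import *
todelta(0,0,.12)
snap('wrist','p1');snap('side','p1s');snap('top','p1t')
a=cv2.imread('pics/p1.png');b=cv2.imread('pics/p1s.png')
cv2.imwrite('pics/p1v.png',np.hstack([cv2.resize(a[130:380,150:430],(560,500),interpolation=cv2.INTER_CUBIC),cv2.resize(b[190:310,250:330][:,:],(240,360))[0:360].repeat(1,0) if 0 else cv2.copyMakeBorder(cv2.resize(b[190:310,255:335],(240,360)),0,140,0,0,0)]))
```

```text
t 14.45 p [ 0.4833 -0.011   0.1684] stand xy [-0.0001  0.0019] xyaw -167.7 tilt [-0.003  0.    -1.   ] F [ 1.04 -0.36 -0.69] w 0.0135
tool delta [ 0.0018 -0.0001  0.0484]
```

View pics/p1v.png

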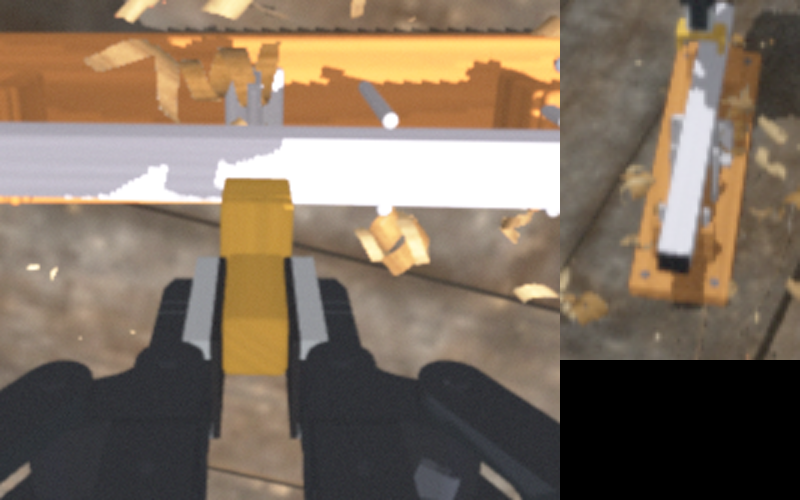

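The wrist view shows the fulcrum ridge at (256,70–122), pin tops at (390,120) and (385,210), the bar's top edges at v≈139 and 206, and the held rider's saddle near edge at (222–291,180). I'll calibrate the stand from the pins.

Run:
```python
from h import *
f=lambda u,v:(150+(u+.5)/2-.5,130+(v+.5)/2-.5)
s,R=where()
def sh(n,u,v,z):
    p=pix('p1',*f(u,v),z);d=p[:2]-O;c,m=np.cos(YAW),np.sin(YAW)
    print(n,'stand',np.round([c*d[0]+m*d[1],-m*d[0]+c*d[1]],4),'tool',(R.T@(p-s['eef_pos'])).round(4))
sh('pin-',390,120,.075);sh('pin+',385,210,.075);sh('ridge',256,120,.06);sh('ridge2',256,72,.06)
for u,z in((100,.0765),(256,.08),(500,.0845)):
    sh('near',u,139.5,z); 
for u,v,z in((256,205,.08),(500,208,.083)): sh('far',u,v,z)
g=cv2.imread('pics/p1.png').astype(int)
for U in (170,200,225,320,390): print(U,[ (v,g[v,U].tolist()) for v in range(190,204)] if U==320 else '', 'far', [(v,g[v,U].sum()) for v in range(226,240)])
zf=s['eef_pos'][2]-.027
for u,v,h in((222,180,.02),(291,180,.02),(222,372,.052),(289,372,.052),(222,256,.052)): sh('rider',u,v,zf+h)
```

```text
t 14.6 p [ 0.488  -0.0112  0.1689] stand xy [0.0011 0.0065] xyaw -167.6 tilt [ 0.002 -0.    -1.   ] F [-0.26  0.34  0.02] w 0.0137
pin- stand [-0.0501 -0.0152] tool [0.0217 0.0513 0.0939]
pin+ stand [-0.0506  0.0205] tool [-0.014   0.0516  0.0939]
ridge stand [-0.0009 -0.0111] tool [0.0178 0.0021 0.1089]
ridge2 stand [-0.0009 -0.0301] tool [0.0367 0.0021 0.1089]
near stand [ 0.0566 -0.0079] tool [ 0.0148 -0.0554  0.0925]
near stand [-0.0009 -0.0091] tool [0.0158 0.0021 0.0889]
near stand [-0.0878 -0.0107] tool [0.017  0.0889 0.0844]
far stand [-0.001   0.0165] tool [-0.0099  0.0021  0.089 ]
far stand [-0.0915  0.0163] tool [-0.0099  0.0925  0.0859]
170  far [(226, np.int64(576)), (227, np.int64(582)), (228, np.int64(604)), (229, np.int64(594)), (230, np.int64(560)), (231, np.int64(472)), (232, np.int64(359)), (233, np.int64(345)), (234, np.int64(356)), (235, np.int64(358)), (236, np.int64(372)), (237, np.int64(384)), (238, np.int64(394)), (239, np.int64(397))]
200  far [(226, np.int64(646)), (227, np.int64(749)), (228, np.int64(763)), (229, np.int64(741)), (230, np.int64(601)), (231,
[... 1079 characters left out ...]
 np.int64(427)), (237, np.int64(418)), (238, np.int64(414)), (239, np.int64(416))]
390  far [(226, np.int64(765)), (227, np.int64(765)), (228, np.int64(765)), (229, np.int64(765)), (230, np.int64(765)), (231, np.int64(765)), (232, np.int64(765)), (233, np.int64(728)), (234, np.int64(512)), (235, np.int64(466)), (236, np.int64(483)), (237, np.int64(493)), (238, np.int64(502)), (239, np.int64(518))]
rider stand [ 0.0075 -0.0233] tool [ 0.0298 -0.0063  0.0069]
rider stand [-0.0091 -0.0234] tool [0.0298 0.0102 0.0069]
rider stand [0.0064 0.0076] tool [-0.0012 -0.0053 -0.025 ]
rider stand [-0.0076  0.0075] tool [-0.0012  0.0086 -0.025 ]
rider stand [ 0.006  -0.0192] tool [ 0.0256 -0.0049 -0.0251]
```

{"method": "move_arm", "body": {"motion": [{"delta_pos": [0.0035,0.0006,0],"turn": [0,0,0],"hand": 0.008},{"delta_pos": [0,0,0.025],"turn": [0,0,0],"hand": 0.008},{"delta_pos": [0,0,0.02],"turn": [0,0,0],"hand": 0.008},{"delta_pos": [0,0,0.01],"turn": [0,0,0],"hand": 0.008},{"delta_pos": [0,0,0],"turn": [0,0,0],"hand": 0.008}]}}

```text
clock: 15.22
eef_pos: [0.4834, -0.0111, 0.1128]
tcp_rot: [-0.108, 0.994, 0.0, -0.001]
contact_force: [0.3, 0.4, -0.2]
gripper_width: 0.0136
finger_force: 24.6
```

Run:
```python
from h import *
where(); snap('wrist','q1'); where()
g=cv2.imread('pics/q1.png'); h=cv2.cvtColor(g,cv2.COLOR_BGR2HSV).astype(int)
br=(h[...,1]>150)&(h[...,0]>16)&(h[...,0]<30)
n,l,st,ce=cv2.connectedComponentsWithStats(br.astype(np.uint8)); 
for i in range(1,n):
    if st[i,4]>150: print('brass',st[i].tolist(),ce[i].round(1))
for u in (230,330): print(u,[(v,g[v,u].tolist()) for v in range(190,245,2)])
for u in (265,275,285): print(u,[(v,h[v,u].tolist()) for v in range(188,212)])
```

```text
t 15.22 p [ 0.4834 -0.0111  0.1128] stand xy [-0.      0.0019] xyaw -167.6 tilt [-0.001  0.    -1.   ] F [ 0.31  0.37 -0.18] w 0.0136
t 15.28 p [ 0.4837 -0.0112  0.1134] stand xy [0.0001 0.0022] xyaw -167.6 tilt [ 0.  0. -1.] F [ 0.22 -0.4  -0.39] w 0.0137
brass [261, 219, 35, 98, 3145] [277.4 267.3]
230 [(190, [64, 93, 127]), (192, [47, 79, 118]), (194, [45, 77, 116]), (196, [49, 79, 115]), (198, [44, 75, 113]), (200, [41, 72, 112]), (202, [39, 72, 113]), (204, [40, 71, 110]), (206, [41, 73, 111]), (208, [41, 74, 109]), (210, [50, 77, 111]), (212, [68, 93, 116]), (214, [70, 90, 118]), (216, [115, 109, 115]), (218, [121, 112, 115]), (220, [119, 114, 116]), (222, [122, 116, 116]), (224, [125, 118, 120]), (226, [136, 129, 133]), (228, [138, 130, 133]), (230, [138, 131, 132]), (232, [140, 131, 136]), (234, [139, 131, 134]), (236, [139, 131, 134]), (238, [140, 132, 134]), (240, [135, 127, 130]), (242, [135, 129, 133]), (244, [141, 133, 136])]
330 [(190, [42, 74, 115]), (192, [43, 74, 113]), (194, [44, 76, 117]), (196, [46, 77, 117]), (198, [41, 75, 115]), (200, [36, 72, 115]), (202, [41,
[... 1434 characters left out ...]
205, [150, 17, 106]), (206, [150, 12, 105]), (207, [165, 14, 109]), (208, [156, 12, 108]), (209, [150, 10, 104]), (210, [156, 12, 108]), (211, [145, 14, 106])]
285 [(188, [16, 145, 123]), (189, [16, 149, 123]), (190, [16, 158, 116]), (191, [15, 141, 114]), (192, [15, 142, 113]), (193, [15, 138, 113]), (194, [15, 139, 103]), (195, [15, 137, 99]), (196, [15, 125, 94]), (197, [15, 138, 83]), (198, [15, 129, 81]), (199, [13, 118, 78]), (200, [15, 107, 88]), (201, [13, 75, 105]), (202, [11, 33, 107]), (203, [162, 11, 111]), (204, [158, 9, 111]), (205, [173, 9, 110]), (206, [150, 9, 109]), (207, [160, 7, 111]), (208, [144, 11, 112]), (209, [160, 7, 111]), (210, [165, 9, 111]), (211, [0, 14, 110])]
```

Run:
```python
from h import *
g=cv2.imread('pics/q1.png')
for u in (258,266,278,290,298): print(u,[(v,g[v,u].tolist()) for v in range(208,228)])
for u in (270,285): print(u,[(v,g[v,u].tolist()) for v in list(range(226,312,4))+list(range(312,322))])
def sh(n,u,v,z):
    d=pix('q1',u,v,z)[:2]-O;c,m=np.cos(YAW),np.sin(YAW)
    print(n,'stand',np.round([c*d[0]+m*d[1],-m*d[0]+c*d[1]],4))
for u in(230,330): sh('near',u,226.5,.08)
for h in (0,.014,.02): sh('leg%g'%h,278,219,.0861+h)
sh('stem',278,317,.0861+.052);sh('stemL',261,300,.138);sh('stemR',296,300,.138)
```

```text
258 [(208, [46, 72, 111]), (209, [43, 72, 112]), (210, [42, 75, 117]), (211, [42, 77, 119]), (212, [44, 78, 120]), (213, [48, 81, 123]), (214, [57, 82, 119]), (215, [91, 98, 118]), (216, [118, 113, 117]), (217, [117, 109, 113]), (218, [120, 113, 119]), (219, [120, 112, 115]), (220, [122, 114, 115]), (221, [123, 114, 118]), (222, [123, 116, 117]), (223, [121, 115, 119]), (224, [122, 115, 117]), (225, [129, 121, 123]), (226, [137, 130, 133]), (227, [143, 133, 138])]
266 [(208, [102, 103, 107]), (209, [83, 92, 105]), (210, [68, 92, 112]), (211, [66, 93, 120]), (212, [72, 104, 132]), (213, [79, 115, 145]), (214, [85, 122, 155]), (215, [103, 123, 147]), (216, [116, 113, 121]), (217, [110, 109, 114]), (218, [82, 97, 113]), (219, [45, 84, 112]), (220, [39, 83, 111]), (221, [36, 83, 110]), (222, [42, 87, 116]), (223, [40, 88, 116]), (224, [40, 87, 116]), (225, [40, 88, 116]), (226, [38, 86, 114]), (227, [36, 87, 116])]
278 [(208, [106, 102, 107]), (209, [106, 103, 108]), (210, [105, 103, 106]), (211, [106, 102, 106]), (212, [105, 102, 105]), (213, [109, 106, 107]), (214, [105, 104, 107]), (2
[... 2185 characters left out ...]
270, [37, 86, 112]), (274, [35, 85, 112]), (278, [36, 85, 114]), (282, [35, 84, 113]), (286, [36, 84, 115]), (290, [39, 93, 126]), (294, [43, 100, 133]), (298, [39, 98, 131]), (302, [39, 95, 127]), (306, [42, 97, 129]), (310, [43, 98, 130]), (312, [43, 96, 128]), (313, [40, 98, 129]), (314, [41, 98, 131]), (315, [39, 99, 131]), (316, [39, 93, 124]), (317, [62, 96, 119]), (318, [81, 94, 108]), (319, [89, 97, 106]), (320, [90, 98, 107]), (321, [88, 98, 104])]
near stand [ 0.0264 -0.0095]
near stand [-0.0303 -0.0097]
leg0 stand [-0.0007 -0.0164]
leg0.014 stand [-0.0007 -0.0215]
leg0.02 stand [-0.0006 -0.0236]
stem stand [-0.0007  0.0083]
stemL stand [0.0063 0.0002]
stemR stand [-0.0081  0.0001]
```

{"method": "move_arm", "body": {"motion": [{"delta_pos": [0.0006,0,0.002],"turn": [0,0,0],"hand": 0.008},{"delta_pos": [0,0,0.003],"turn": [0,0,0],"hand": 0.008},{"delta_pos": [0,0,0.003],"turn": [0,0,0],"hand": 0.008},{"delta_pos": [0,0,0.002],"turn": [0,0,0],"hand": 0.008},{"delta_pos": [0,0,0],"turn": [0,0,0],"hand": 0.008}]}}

```text
clock: 15.9
eef_pos: [0.4827, -0.0113, 0.1031]
tcp_rot: [-0.108, 0.994, 0.0, -0.0]
contact_force: [-0.2, -0.9, -0.1]
gripper_width: 0.0137
finger_force: 24.6
```

Run:
```python
from h import *
where(); snap('wrist','q2'); where()
g=cv2.imread('pics/q2.png').astype(int)
def sh(n,u,v,z):
    d=pix('q2',u,v,z)[:2]-O;c,m=np.cos(YAW),np.sin(YAW)
    print(n,'stand',np.round([c*d[0]+m*d[1],-m*d[0]+c*d[1]],4))
print('foot',[(v,(g[v,278,2]-g[v,278,0]).item()) for v in range(205,240)])
for u in (230,330): print('bar',u,[(v,g[v,u,0].item()) for v in range(205,245,2)])
for v in (200,222,226,230): sh(v,278,v,.08)
```

```text
t 15.9 p [ 0.4827 -0.0113  0.1031] stand xy [0.0001 0.0012] xyaw -167.6 tilt [-0.  0. -1.] F [-0.24 -0.89 -0.15] w 0.0137
t 15.95 p [ 0.4827 -0.0113  0.1032] stand xy [0.0001 0.0013] xyaw -167.6 tilt [-0.  0. -1.] F [ 0.04  0.75 -1.04] w 0.0139
foot [(205, 1), (206, 3), (207, 1), (208, 1), (209, -1), (210, 1), (211, 1), (212, 0), (213, 0), (214, -1), (215, 1), (216, 1), (217, 3), (218, 22), (219, 63), (220, 76), (221, 75), (222, 77), (223, 77), (224, 78), (225, 77), (226, 80), (227, 80), (228, 80), (229, 74), (230, 77), (231, 82), (232, 88), (233, 89), (234, 89), (235, 90), (236, 90), (237, 91), (238, 88), (239, 88)]
bar 230 [(205, 40), (207, 41), (209, 44), (211, 36), (213, 38), (215, 39), (217, 55), (219, 54), (221, 86), (223, 117), (225, 123), (227, 121), (229, 119), (231, 123), (233, 136), (235, 141), (237, 140), (239, 140), (241, 141), (243, 135)]
bar 330 [(205, 40), (207, 37), (209, 37), (211, 44), (213, 43), (215, 46), (217, 46), (219, 38), (221, 42), (223, 89), (225, 118), (227, 123), (229, 124), (231, 123), (233, 123), (235, 136), (237, 141), (239, 139), (241, 139), (243, 143)]
200 stand [-0.0006 -0.0289]
222 stand [-0.0006 -0.0167]
226 stand [-0.0007 -0.0144]
230 stand [-0.0007 -0.0121]
```

{"method": "move_arm", "body": {"motion": [{"delta_pos": [0,0,0.003],"turn": [0,0,0],"hand": 0.008},{"delta_pos": [0,0,0.003],"turn": [0,0,0],"hand": 0.008},{"delta_pos": [0,0,0.002],"turn": [0,0,0],"hand": 0.008},{"delta_pos": [0,0,0.0005],"turn": [0,0,0],"hand": 0.008},{"delta_pos": [0,0,0],"turn": [0,0,0],"hand": 0.008}]}}

```text
clock: 16.58
eef_pos: [0.4828, -0.0113, 0.0948]
tcp_rot: [-0.108, 0.994, 0.0, -0.0]
contact_force: [-0.2, 0.6, 0.3]
gripper_width: 0.0138
finger_force: 24.6
```

```bash
python3 -c "from h import *;where()"
```

```text
t 16.57 p [ 0.4828 -0.0113  0.0948] stand xy [0.0001 0.0013] xyaw -167.6 tilt [-0.  0. -1.] F [-0.15  0.57  0.26] w 0.0138
```

{"method": "move_arm", "body": {"motion": [{"delta_pos": [0,0,0.0006],"turn": [0,0,0],"hand": 0.008},{"delta_pos": [0,0,0.0006],"turn": [0,0,0],"hand": 0.008},{"delta_pos": [0,0,0],"turn": [0,0,0],"hand": 0.008},{"delta_pos": [0,0,0],"turn": [0,0,0],"hand": 0.008},{"delta_pos": [0,0,0],"turn": [0,0,0],"hand": 0.008}]}}

```text
clock: 17.2
eef_pos: [0.4828, -0.0113, 0.0936]
tcp_rot: [-0.108, 0.994, 0.0, 0.0]
contact_force: [-0.2, 0.3, -0.4]
gripper_width: 0.0136
finger_force: 24.6
```

{"method": "move_arm", "body": {"motion": [{"delta_pos": [0,0,0],"turn": [0,0,0],"hand": 0.016},{"delta_pos": [0,0,0],"turn": [0,0,0],"hand": 0.022},{"delta_pos": [0,0,0],"turn": [0,0,0],"hand": 0.03},{"delta_pos": [0,0,0],"turn": [0,0,0],"hand": 0.036},{"delta_pos": [0,0,0],"turn": [0,0,0],"hand": 0.036}]}}

```text
clock: 17.82
eef_pos: [0.4828, -0.0113, 0.0936]
tcp_rot: [-0.108, 0.994, 0.0, 0.0]
contact_force: [-0.3, 0.6, -0.1]
gripper_width: 0.0363
finger_force: 0.0
```

{"method": "move_arm", "body": {"motion": [{"delta_pos": [0,0,-0.01],"turn": [0,0,0],"hand": 0.036},{"delta_pos": [0,0,-0.02],"turn": [0,0,0],"hand": 0.036},{"delta_pos": [0,0,-0.02],"turn": [0,0,0],"hand": 0.036},{"delta_pos": [0,0,-0.02],"turn": [0,0,0],"hand": 0.036},{"delta_pos": [0,0,0],"turn": [0,0,0],"hand": 0.036}]}}

```text
clock: 18.45
eef_pos: [0.4838, -0.0115, 0.1653]
tcp_rot: [-0.108, 0.994, -0.001, 0.002]
contact_force: [1.0, 0.5, -0.1]
gripper_width: 0.0358
finger_force: 0.0
```

Run:
```python
from h import *
where(); snap('wrist','z1')
g=cv2.imread('pics/z1.png'); h=cv2.cvtColor(g,cv2.COLOR_BGR2HSV).astype(int)
m=(g[...,2].astype(int)-g[...,0]>60)&(h[...,0]>14)&(h[...,0]<32)
n,l,st,ce=cv2.connectedComponentsWithStats(m.astype(np.uint8))
for i in range(1,n):
    if st[i,4]>150: print(st[i].tolist(),ce[i].round(1))
c,s=np.cos(YAW),np.sin(YAW)
for nm,x,y,z in [('stem',a,b,.118) for a in(-.007,.007) for b in (-.007,.007)]+[('saddle',a,-.0195,.086) for a in (-.009,.009)]+[('foot',0,-.0195,.066)]:
    X,Y=x-.0006,y+.0025; print(nm,x,y,proj('z1',[O[0]+c*X-s*Y,O[1]+s*X+c*Y,z]).round(1))
```

```text
t 18.45 p [ 0.4838 -0.0115  0.1653] stand xy [0.0005 0.0022] xyaw -167.6 tilt [ 0.004 -0.001 -1.   ] F [ 1.    0.5  -0.07] w 0.0358
[80, 0, 46, 24, 582] [102.4   9.8]
[158, 0, 20, 52, 503] [167.8  22.2]
[181, 1, 32, 24, 272] [199.   10.6]
[462, 0, 98, 34, 1702] [526.4  11.4]
[328, 28, 39, 39, 754] [347.5  47.7]
[85, 45, 43, 43, 372] [108.   66.7]
[138, 57, 24, 23, 153] [153.   64.8]
[419, 59, 31, 34, 431] [435.1  76.1]
[295, 68, 44, 42, 895] [318.3  87. ]
[209, 105, 29, 35, 429] [224.5 123.1]
[252, 104, 41, 35, 535] [271.8 121.7]
[526, 106, 34, 30, 680] [542.5 119.5]
[340, 113, 23, 16, 151] [351.5 119.9]
[325, 115, 14, 23, 169] [331.2 125.1]
[193, 138, 255, 107, 6122] [315.2 172.5]
[93, 165, 22, 24, 275] [103.1 177.9]
[329, 235, 38, 33, 736] [349.  250.9]
[446, 243, 29, 25, 271] [456.7 253.1]
[446, 248, 45, 45, 779] [469.3 267.5]
[495, 370, 53, 43, 356] [519.6 386.5]
stem -0.007 -0.007 [290.  224.9]
stem -0.007 0.007 [289.6 245.7]
stem 0.007 -0.007 [267.2 224.8]
stem 0.007 0.007 [267.3 245.6]
saddle -0.009 -0.0195 [291.6 191.2]
saddle 0.009 -0.0195 [265.6 191.1]
foot 0 -0.0195 [278.5 184. ]
```

{"method": "move_arm", "body": {"motion": [{"delta_pos": [0,0,-0.02],"turn": [0,0,0],"hand": 0.036},{"delta_pos": [0,0,0],"turn": [0,0,0],"hand": 0.036},{"delta_pos": [0,0,0],"turn": [0,0,0],"hand": 0.036},{"delta_pos": [0,0,0],"turn": [0,0,0],"hand": 0.036},{"delta_pos": [0,0,0],"turn": [0,0,0],"hand": 0.036}]}}

```text
clock: 19.12
eef_pos: [0.4825, -0.0113, 0.183]
tcp_rot: [-0.108, 0.994, 0.0, -0.0]
contact_force: [-0.4, -0.3, -0.4]
gripper_width: 0.0358
finger_force: 0.0
```

Run:
```python
from h import *
where(); snap('wrist','z2')
g=cv2.imread('pics/z2.png').astype(int); d=g[...,2]-g[...,0]
c,s=np.cos(YAW),np.sin(YAW)
def P(x,y,z): X,Y=x-.0006,y+.0025; return proj('z2',[O[0]+c*X-s*Y,O[1]+s*X+c*Y,z]).round(1)
print('stem',P(-.007,-.007,.118),P(.007,.007,.118),'saddle',P(-.009,-.0195,.086),P(.009,-.0195,.086),'foot',P(0,-.0195,.066))
print('tipped bar near edges: x=.08',P(.08,-.0125,.0752),'x=-.09 tipped/level',P(-.09,-.0125,.0854),P(-.09,-.0125,.08),P(-.09,.0125,.0854),P(-.09,.0125,.08))
for v in (200,215,225,235): print(v,[(u,int(d[v,u])) for u in range(258,304,2)])
print([(v,int(d[v,278])) for v in range(165,260,2)])
U=int(P(-.09,0,.0854)[0]); print(U,[(v,g[v,U].tolist()) for v in range(185,245,2)])
```

```text
t 19.12 p [ 0.4825 -0.0113  0.183 ] stand xy [0.     0.0011] xyaw -167.6 tilt [-0.001  0.    -1.   ] F [-0.38 -0.27 -0.36] w 0.0358
stem [288.2 217.3] [267.2 236.7] saddle [289.7 187. ] [265.5 186.9] foot [277.6 180.7]
tipped bar near edges: x=.08 [175.2 191.8] x=-.09 tipped/level [397.2 196.2] [394.8 194.2] [393.4 227.1] [391.2 224.7]
200 [(258, -6), (260, -5), (262, -8), (264, -3), (266, 101), (268, 129), (270, 129), (272, 131), (274, 129), (276, 128), (278, 126), (280, 130), (282, 131), (284, 131), (286, 141), (288, 84), (290, 0), (292, 0), (294, 0), (296, 0), (298, 0), (300, 0), (302, 0)]
215 [(258, 0), (260, 0), (262, 0), (264, 0), (266, 108), (268, 112), (270, 110), (272, 114), (274, 111), (276, 113), (278, 112), (280, 108), (282, 108), (284, 108), (286, 148), (288, 20), (290, 0), (292, 0), (294, 0), (296, 0), (298, 0), (300, 0), (302, 0)]
225 [(258, 123), (260, 124), (262, 128), (264, 128), (266, 123), (268, 126), (270, 125), (272, 124), (274, 128), (276, 128), (278, 126), (280, 126), (282, 123), (284, 153), (286, 142), (288, 125), (290, 98), (292, 97), (294, 74), (296, 71), (
[... 861 characters left out ...]
 128]), (187, [52, 86, 129]), (189, [89, 106, 139]), (191, [174, 166, 171]), (193, [178, 168, 172]), (195, [201, 189, 194]), (197, [255, 255, 255]), (199, [255, 255, 255]), (201, [255, 255, 255]), (203, [255, 255, 255]), (205, [255, 255, 255]), (207, [255, 255, 255]), (209, [255, 255, 255]), (211, [255, 255, 255]), (213, [255, 255, 255]), (215, [255, 255, 255]), (217, [255, 255, 255]), (219, [255, 255, 255]), (221, [255, 255, 255]), (223, [255, 255, 255]), (225, [255, 255, 255]), (227, [187, 188, 202]), (229, [128, 140, 155]), (231, [125, 138, 150]), (233, [121, 141, 160]), (235, [101, 117, 136]), (237, [100, 122, 143]), (239, [125, 156, 186]), (241, [134, 151, 169]), (243, [130, 145, 159])]
```

```bash
python3 -c "from h import *;print(finish_job())"
```

```text
the job is handed in; nothing more can be done
None
```

I pushed the bar until it tipped onto the catch with the balance point at most about 4 mm past the edge. I then set the rider astride it about 1 mm or less from the fulcrum edge, withdrew the arm, and handed the job in at about 19 s. The final wrist image confirmed the bar still tipped and the rider seated, but the hand-in call returned no verdict.

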